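# Lock the lid of the red dry box

## Robot

A 7-joint arm with a two-finger parallel gripper is mounted at the origin on the work surface. World frame = base frame: x ahead of the robot, y to its left, z up, the work surface at z = 0. Lengths are in m, angles in rad, forces in N, time in s.
With the tool pointing down it reaches from about 0.425 to 0.875 m from the base axis. Payload 4.7 kg.
Tool frame: the origin (TCP) lies on the centre line of the jaws, within the pads' length; the fingertips stand 19 mm ahead of it and the grasp point (between the pads) is the TCP (robot.tips_ahead is the distance from the TCP to the fingertips, in m); z points along the fingers, y is the line along which they close (so a half turn about z gives the same grasp; the last joint's range is limited). The gripper opens to 85 mm and grips with 20 to 120 N. Pads are 22 mm wide; open, the fingers measure 114 mm over their backs; the gripper's body (76 mm by 85 mm) begins 54 mm behind the grasp point. The pads swing forward as they close: fully open they stand 13 mm farther back than shut.
Start: joints at [1.251, 0.321, -0.07, 1.45, 0.023, 1.371, -0.057], TCP at [0.213, -0.614, 0.25] pointing down, gripper open.
Joint ranges: [-2.86, 2.86], [-0.3, 2.09], [-1.38, 1.24], [0.06, 2.45], [-1.56, 4.7], [0.09, 2.05], [-2.69, 2.69]. Speed limits (rad/s): [2.57, 2.57, 3.14, 3.14, 3.14, 3.14, 3.14].

## Interface

Orientations are given as a unit quaternion [x, y, z, w].
In Python, from bench import robot gives the robot as it stands. The module is installed in compiled form; this text tells all that it offers.
- The arm moves only by the tool arm_command, never from a script. Its argument "motion" is text: rows parted by semicolons, each of 4 numbers parted by spaces: the shift along the tool's x, y, z scaled (see below), then the turn about the tool's z scaled (see below). In form: tx ty tz twist; .... A call has 1 to 10 rows; each row is the pose to reach, as a shift and turn from the pose commanded when the call began, along the tool's axes at that moment, turning the shorter way round; what a row does not reach only later rows make up. The controller multiplies each number of a shift by 100 mm and each number of a turn by 180 degrees. A row lasts 1/10 s, in which the tool goes at most 50 mm and 8.59 degrees, less where a joint would pass 70% of its speed; a pose out of reach is approached as far as the arm can. A call with a number of a shift or a turn outside -1 to 1 is refused whole. A call with a gripper value outside its range is refused whole. "claw" is the finger opening in mm, from 0 to 85.4, set as the call begins (left out, the last holds). The fingers move at their own pace and stop on an object; "newtons" is the grip in N (left out, the last holds). Time passes only in rows, so rows that repeat a pose let the fingers close. It gives the time, the measured TCP pose, the force, the opening and the grip force at its end, in the units of the state.
- robot.get_obs(): the state, without advancing time (a new reading comes with each control period).
- robot.get_image(name): name is "side" or "top"; returns (picture, depth): 420x560x3 uint8, red, green, blue; 420x560 float32, m along the optical axis (not along the pixel's ray), 0 where there is no reading.
- robot.camera_info(name): a dict with "vertical_fov" (degrees; the focal length in pixels is half the picture's height over the tangent of half this angle, whatever the lens; pixels are square), "cx", "cy" (the principal point, pixels), "T" (4x4, takes a point from camera to world coordinates). Camera axes: x right, y down, z forward; pixel columns grow to the right and rows downward; lengths in m; the calibration is good to about 2 mm. A picture is of the moment at which its call begins. camera_info takes no time and is no camera call.
- robot.job_done(): hands the job in; it is judged then, once.
The state is a dict: "t": time; "joints": joint angles; "qd": joint speeds; "joint_efforts": joint torques, N m; "tcp_pos": TCP position; "orientation": TCP orientation; "contact_force": force on the tool from outside, world axes, zero at the start; "torque": the same for the moment, N m; "opening": opening from 0.0 (shut) to 1.0 (fully open); "gripper_force": force on a finger pad.
Only numpy, scipy, OpenCV 4.12 (cv2) and the standard library are available. Lean on these libraries where they do the work, as an engineer would, in place of code of your own. Each camera call takes 0.05 s, during which the arm holds its last target. There are 200 camera calls.

## Task

The red dry box of printed parts is packed and its lid is on: lock it by flipping all four of its side clips fully down against its sides, one after another in any order. The blue box is still being packed, so do not touch it or its clips, and do not knock over the printed duck figure.

Things in the scene. Friction and masses are not known exactly. Their poses are not given: they have to be found in the camera images.
- red_box: Packed dry box, fixed: white body 120 (its x) x 160 (its y), red lid rim 128 x 168 with a clear window, flat lid top 90 mm above the bench. Origin: centre of its underside, z up. Mid-side on each of the four sides, a red clip (plate 50 mm wide along the side, 4 mm thick) hinges on the rim about a level axis parallel to the side, 83 mm up, and reaches 40 mm from that axis.
- clip_near (a joint): Red clip on the box's -x side, hinge axis through [-0.066, 0, 0.083] m in the box frame. Value (rad): 0 = fully down, flat along the side (end stop; outer face 4 mm outside the axis), 1.57 = straight out level, more = above level. Starts 1.25 to 1.8. Stiff hinge: moves under about 1 N at its outer end, stays where left, no spring-back. Press down, then push in.
- clip_far (a joint): Red clip on the box's +x side, hinge axis through [+0.066, 0, 0.083] m in the box frame. Value (rad): 0 = fully down, flat along the side (end stop; outer face 4 mm outside the axis), 1.57 = straight out level, more = above level. Starts 1.25 to 1.8. Stiff hinge: moves under about 1 N at its outer end, stays where left, no spring-back. Press down, then push in.
- clip_left (a joint): Red clip on the box's +y side, hinge axis through [0, +0.086, 0.083] m in the box frame. Value (rad): 0 = fully down, flat along the side (end stop; outer face 4 mm outside the axis), 1.57 = straight out level, more = above level. Starts 1.25 to 1.8. Stiff hinge: moves under about 1 N at its outer end, stays where left, no spring-back. Press down, then push in.
- clip_right (a joint): Red clip on the box's -y side, hinge axis through [0, -0.086, 0.083] m in the box frame. Value (rad): 0 = fully down, flat along the side (end stop; outer face 4 mm outside the axis), 1.57 = straight out level, more = above level. Starts 1.25 to 1.8. Stiff hinge: moves under about 1 N at its outer end, stays where left, no spring-back. Press down, then push in.
- blue_box: The other dry box, same size, shape and clips but with blue lid rim and blue clips, also standing open; fixed. Origin at the centre of its underside, z up. Not to be touched.
- bust: Loose printed figure of a duck's head, 103 mm tall, on a round mint and peach foot 70 mm across, about 120 g; purple beak and crest. Origin at the centre of its foot, z up. To be left standing.
Mind the look-alikes: they are no part of the job. What is shaped like the red_box but yellow is not meant.

How it is judged:
At the end, for the whole second after the job is handed in: All four clips of the red box are down, each within 0.2 rad (about 11 degrees) of flat against its side, and the duck figure is upright within 0.3 rad (value of joint each of clip_near, clip_far, clip_left, clip_right below 0.2 rad and angle between bust's own z axis and vertical below 0.3 rad); the robot touches nothing.
It fails at once if the blue box or one of its clips is touched (over 1 N) (contact force between any of the fingers, the arm and blue_box above 1 N).
It fails at once if the duck figure is knocked over (tilted more than 0.5 rad) (angle between bust's own z axis and vertical above 0.5 rad).
It also fails if it takes over 54 s, if anything falls off the work surface, if the arm or the gripper's body presses on something with over 40 N, if the wrist force passes 120 N, or if a joint passes its speed limit or range.

## Working session

There is one attempt and no reset: what is moved stays moved. The work goes in short steps, Python scripts to look and compute and a tool call to move; the robot and the scene stay as the last step left them, time stands still between calls to the robot, and variables do not carry over. Pictures are saved under pics/ and viewed, at most 10 in all, crops included, and the job is handed in when it is done.

Besides the shell and the picture viewer there is one more tool, called after "Call:" as name(argument=value, ...), one argument or row to a line, values as JSON. arm_command: Moves the arm, as the interface text tells. Shifts and turns lie within -1 to 1; 1 stands for 100 mm of shift or 180 degrees of turn. Its arguments: {"type":"object","properties":{"motion":{"type":"string"},"claw":{"type":"number"},"newtons":{"type":"number"}},"required":["motion"]}

```bash
mkdir -p pics
python3 - <<'E'
from bench import robot
import cv2,numpy as np
o=robot.get_obs()
for k in("t","tcp_pos","orientation","opening","contact_force"):print(k,o[k])
for n in("top","side"):
    p,d=robot.get_image(n);np.savez(n+"0.npz",p=p,d=d)
    cv2.imwrite(f"pics/{n}0.png",p[...,::-1]);i=robot.camera_info(n);print(n,i)
E
```

```text
t 0.0
tcp_pos [ 0.21274779 -0.61365308  0.24918995]
orientation [ 9.86100850e-01  1.66144949e-01 -2.08948039e-04 -9.62037388e-04]
opening 0.9986525073924355
contact_force [-0.29261736  0.52579738  1.28184223]
top {'vertical_fov': 44.011593074613906, 'cx': 279.466272133887, 'cy': 216.46687293022524, 'T': array([[ 1.35974132e-02, -9.84230281e-01,  1.76368547e-01,
         3.41938769e-01],
       [-9.99684674e-01, -1.71051973e-02, -1.83838198e-02,
         1.13197887e-03],
       [ 2.11107310e-02, -1.76062961e-01, -9.84152514e-01,
         1.27513607e+00],
       [ 0.00000000e+00,  0.00000000e+00,  0.00000000e+00,
         1.00000000e+00]])}
side {'vertical_fov': 46.37490724040783, 'cx': 275.27504462517413, 'cy': 209.4902751035757, 'T': array([[-0.8942609 , -0.28748761,  0.342999  ,  0.17627769],
       [-0.44747588,  0.56078384, -0.69662531,  0.6983153 ],
       [ 0.00792285, -0.77644856, -0.63013083,  0.72511434],
       [ 0.        ,  0.        ,  0.        ,  1.        ]])}
```

View pics/top0.png

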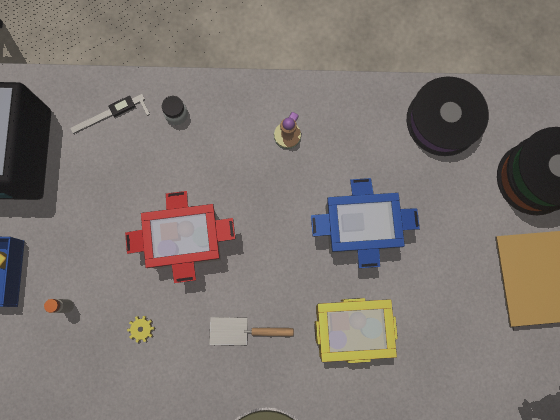

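View pics/side0.png

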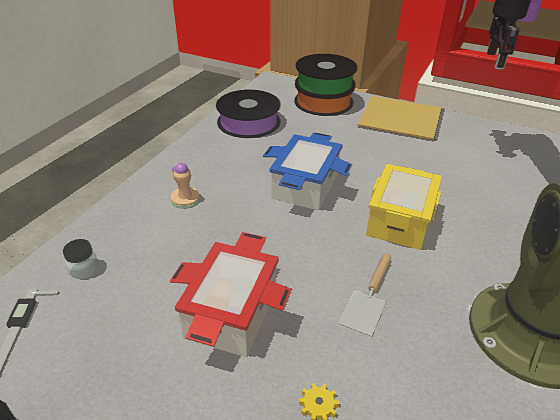

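The top view shows the red box at (180,237), the blue box at (365,222), the yellow look-alike at (357,330) and the duck at (288,132). Only the box at (180,237) has a red rim and red clips standing out, so that's the target. Next I'll take an enlarged crop to confirm it and measure.

```bash
cat > h.py <<'E'
import numpy as np,cv2
from bench import robot
def world(n,d):
    i=robot.camera_info(n);f=210/np.tan(np.radians(i["vertical_fov"]/2))
    v,u=np.mgrid[0:420,0:560];c=np.stack([(u-i["cx"])/f*d,(v-i["cy"])/f*d,d],-1)
    return c@i["T"][:3,:3].T+i["T"][:3,3]
def ray(n,uv,z):
    i=robot.camera_info(n);f=210/np.tan(np.radians(i["vertical_fov"]/2))
    r=np.array([(uv[0]-i["cx"])/f,(uv[1]-i["cy"])/f,1])@i["T"][:3,:3].T;o=i["T"][:3,3]
    return o+r*(z-o[2])/r[2]
def mask(p,col):
    h=cv2.cvtColor(p,cv2.COLOR_RGB2HSV);H,S,V=[h[...,k].astype(int) for k in range(3)]
    hue={"red":(H<8)|(H>172),"blue":(H>100)&(H<130)}[col]
    return (hue&(S>140)&(V>60)).astype(np.uint8)
def clips(n,p,d,c,yaw,col="red"):
    """for each clip: angle from depth points"""
    W=world(n,d);m=mask(p,col)>0;P=W[m&(d>0)]
    ca,sa=np.cos(yaw),np.sin(yaw);q=P[:,:2]-c
    x=q[:,0]*ca+q[:,1]*sa;y=-q[:,0]*sa+q[:,1]*ca;z=P[:,2]
    out={}
    for k,a,b,h in(("near",-x,y,.066),("far",x,y,.066),("left",y,x,.086),("right",-y,x,.086)):
        s=(np.abs(b)<.022)&(a>h+.008)&(a<h+.06)&(z>.02)&(z<.14)
        if s.sum()<5: out[k]=(int(s.sum()),);continue
        r=a[s]-h;zz=z[s]-.083;out[k]=(int(s.sum()),round(float(np.median(np.arctan2(r,-zz))),2),round(float(np.percentile(r,97)),3),round(float(np.median(zz)),3))
    return out
E
python3 - <<'E'
from h import *
for n in("top","side"):
    z=np.load(n+"0.npz");p,d=z["p"],z["d"]
    for col in("red","blue"):
        m=mask(p,col);W=world(n,d)
        k,l,st,ce=cv2.connectedComponentsWithStats(m)
        for j in range(1,k):
            if st[j,4]<300:continue
            w=W[(l==j)&(d>0)]
            print(n,col,ce[j].round(),st[j],np.percentile(w,[2,50,98],axis=0).round(3).tolist())
            if n=="top" and 130<ce[j][0]<430:
                o=cv2.morphologyEx(cv2.drawContours(np.zeros_like(m),cv2.findContours((l==j).astype(np.uint8),0,1)[0],-1,1,-1),cv2.MORPH_OPEN,np.ones((31,31)))
                # rim: open fill, min-area rect of points cast on z=.09
                pts=np.argwhere(o)[:,::-1]
                g=np.array([ray(n,t,.09)[:2] for t in pts],np.float32)
                print("  rect",cv2.minAreaRect(g*1000))
z=np.load("top0.npz")
cv2.imwrite("pics/crop.png",cv2.resize(z["p"][170:300,100:260,::-1],None,fx=4.5,fy=4.5,interpolation=cv2.INTER_CUBIC))
E
```

```text
top red [180. 236.] [ 125  191  110   92 3116] [[0.414, 0.097, 0.079], [0.504, 0.207, 0.09], [0.597, 0.319, 0.095]]Traceback (most recent call last):
  File "<stdin>", line 15, in <module>
  File "h.py", line 8, in ray
    i=robot.camera_info(n);f=210/np.tan(np.radians(i["vertical_fov"]/2))
ValueError: time passes only in moves, steps and waits
```

```bash
sed -i 's/robot.camera_info(n)/info(n)/; s/^from bench import robot/from bench import robot\nfrom functools import lru_cache\ninfo=lru_cache(robot.camera_info)/' h.py
python3 - <<'E'
from h import *
import math
z=np.load("top0.npz");p,d=z["p"],z["d"]
for col,cc in(("red",(180,236)),("blue",(365,222))):
    m=mask(p,col);k,l,st,ce=cv2.connectedComponentsWithStats(m)
    j=1+np.argmin(np.hypot(*(ce[1:]-cc).T));print(col,ce[j],st[j])
    f=cv2.drawContours(np.zeros_like(m),cv2.findContours((l==j).astype(np.uint8),0,1)[0],-1,1,-1)
    full=np.array([ray("top",t,.09)[:2] for t in np.argwhere(f)[:,::-1]])
    o=cv2.morphologyEx(f,cv2.MORPH_OPEN,np.ones((31,31)))
    g=np.array([ray("top",t,.09)[:2] for t in np.argwhere(o)[:,::-1]],np.float32)*1000
    r=cv2.minAreaRect(g);print("rect",r)
    if True:
        W=world("top",d)[(l==j)&(d>0)];print("z",np.percentile(W[:,2],[5,50,95]).round(3))
        for yaw in np.radians([r[2],r[2]-90]):
            c=np.array(r[0])/1000;print(np.degrees(yaw).round(1),clips("top",p,d,c,yaw,col))
cv2.imwrite("pics/crop.png",cv2.resize(p[170:300,100:260,::-1],None,fx=4.5,fy=4.5,interpolation=cv2.INTER_CUBIC))
h=cv2.cvtColor(p,cv2.COLOR_RGB2HSV)
W=world("top",d);b=(W[...,2]>.02)&(np.hypot(*(np.indices((420,560))-np.array([130,288])[:,None,None]))<30)
print("duck",W[b].min(0),W[b].max(0))
print(robot.get_obs()["t"])
E
```

```text
red [179.63735558 236.38992298] [ 125  191  110   92 3116]
rect ((506.5398254394531, 209.31968688964844), (133.07553100585938, 170.29742431640625), 2.0086207389831543)
z [0.081 0.09  0.094]
2.0 {'near': (180, 1.61, 0.038, 0.001), 'far': (159, 1.59, 0.038, 0.0), 'left': (152, 1.58, 0.037, 0.0), 'right': (174, 1.88, 0.04, 0.007)}
-88.0 {'near': (300, 1.67, 0.057, 0.003), 'far': (318, 1.79, 0.057, 0.007), 'left': (33, 1.35, 0.02, -0.003), 'right': (37, 1.5, 0.02, -0.001)}
blue [365.06269484 222.59542778] [ 311  179  108   89 2887]
rect ((545.3201293945312, -221.38815307617188), (127.16560363769531, 172.02261352539062), 1.0475281476974487)
z [0.081 0.089 0.094]
1.0 {'near': (184, 1.6, 0.037, 0.001), 'far': (166, 1.58, 0.037, 0.0), 'left': (182, 1.76, 0.039, 0.004), 'right': (159, 1.68, 0.035, 0.002)}
-89.0 {'near': (332, 1.73, 0.051, 0.005), 'far': (300, 1.7, 0.051, 0.004), 'left': (38, 1.37, 0.019, -0.002), 'right': (25, 1.3, 0.018, -0.003)}
duck [ 0.34193877 -0.06292245  0.0200903 ] [8.15416782e-01 1.13197887e-03 1.27513607e+00]
0.1
```

View pics/crop.png

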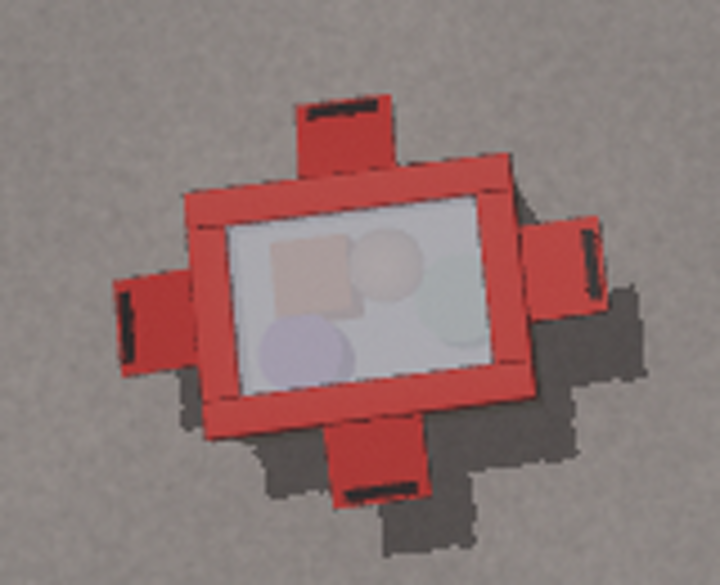

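The crop confirms the red box: a red rim, and four red clips all standing out. I'll fit its pose properly from the rim corners, since the opening biased the yaw.

Run:
```python
from h import *
z=np.load("top0.npz");p,d=z["p"],z["d"]
P=np.array([[185,194],[512,153],[535,397],[205,438]])/4.5+[100,170]
C=np.array([ray("top",q-.5+.1,.09)[:2] for q in P]);print(C.round(4))
e=[C[1]-C[0],C[2]-C[3],C[3]-C[0],C[2]-C[1]]
print([ (round(float(np.linalg.norm(v)),4),round(float(np.degrees(np.arctan2(v[1],v[0]))),2)) for v in e])
c=C.mean(0);yaw=np.mean([np.arctan2(*(-v)[[1,0]])+np.pi/2 for v in e[:2]]+[np.arctan2(*(-v)[[1,0]]) for v in e[2:]])
print(c,np.degrees(yaw))
# clip tip midpoints too
T=np.array([[344,97],[606,260],[382,502],[118,328]])/4.5+[100,170]
G=[ray("top",q-.4,.085)[:2] for q in T];print(np.round(G,4))
R=np.array([[np.cos(yaw),np.sin(yaw)],[-np.sin(yaw),np.cos(yaw)]])
print((R@(np.array(G)-c).T).T.round(4))
for n in("top","side"):
    z=np.load(n+"0.npz");print(clips(n,z["p"],z["d"],c,yaw))
```

```text
[[0.5576 0.2993]
 [0.582  0.1328]
 [0.4562 0.1167]
 [0.4329 0.2817]]
[(0.1682, -81.65), (0.1667, -81.98), (0.1259, -171.98), (0.1269, -172.69)]
[0.50715472 0.2076369 ] 97.92622029749067
[[0.6111 0.2215]
 [0.5278 0.0832]
 [0.4025 0.1923]
 [0.4885 0.3303]]
[[-0.0006 -0.1049]
 [-0.1261 -0.0032]
 [-0.0008  0.1058]
 [ 0.1241  0.0016]]
{'near': (365, 1.78, 0.057, 0.007), 'far': (359, 1.67, 0.055, 0.003), 'left': (50, 1.51, 0.019, -0.001), 'right': (32, 1.34, 0.018, -0.003)}
{'near': (389, 1.73, 0.056, 0.006), 'far': (755, 1.61, 0.058, 0.001), 'left': (87, 1.41, 0.02, -0.002), 'right': (43, 1.21, 0.018, -0.005)}
```

Call:
arm_command(
  motion="1 -1 0 -0.438; 1 -1 0 -0.438; 1 -1 0 -0.438; 1 -1 0 -0.438; 1 -1 0 -0.438; 1 -1 0 -0.438; 1 -1 0 -0.438; 1 -1 0 -0.438; 1 -1 0 -0.438; 1 -1 0 -0.438",
  claw=0,
)

```text
t: 1.1
tcp_pos: [0.2745, -0.4867, 0.2498]
orientation: [0.656, 0.755, 0.0, -0.0]
contact_force: [-1.4, 0.0, 0.8]
opening: 0.0
gripper_force: 0.0
```

Call:
arm_command(
  motion="1 0.8 0 0; 1 0.8 0 0; 1 0.8 0 0; 1 0.8 0 0",
)

```text
t: 1.5
tcp_pos: [0.3432, -0.3723, 0.2505]
orientation: [0.654, 0.756, 0.001, 0.0]
contact_force: [-0.4, 0.2, 0.6]
opening: 0.002
gripper_force: 0.0
```

Call:
arm_command(
  motion="1 0.8 0 0; 1 0.8 0 0; 1 0.8 0 0; 1 0.8 0 0",
)

```text
t: 1.9
tcp_pos: [0.4077, -0.2628, 0.2505]
orientation: [0.654, 0.756, 0.001, 0.0]
contact_force: [1.2, -0.3, 0.2]
opening: 0.002
gripper_force: 0.0
```

Call:
arm_command(
  motion="1 0.8 0 0; 1 0.8 0 0; 1 0.8 0 0; 1 0.8 0 0",
)

```text
t: 2.3
tcp_pos: [0.4724, -0.1534, 0.2504]
orientation: [0.655, 0.756, 0.001, 0.0]
contact_force: [1.1, 0.6, -0.4]
opening: -0.004
gripper_force: 0.0
```

Call:
arm_command(
  motion="1 0.85 0 0; 1 0.85 0 0; 1 0.85 0 0; 1 0.85 0 0",
)

```text
t: 2.7
tcp_pos: [0.5425, -0.0428, 0.2501]
orientation: [0.655, 0.756, 0.001, -0.001]
contact_force: [-0.0, 0.3, -0.2]
opening: -0.001
gripper_force: 0.0
```

Call:
arm_command(
  motion="1 0 0 0; 1 0 0 0; 1 0 0 0; 1 0 0 0",
)

```text
t: 3.1
tcp_pos: [0.5271, 0.0517, 0.2501]
orientation: [0.657, 0.754, -0.001, 0.001]
contact_force: [-0.7, -0.8, -0.1]
opening: -0.004
gripper_force: 0.0
```

Call:
arm_command(
  motion="0.3 0 0.8 0; 0.3 0 0.8 0; 0.3 0 0.8 0; 0.3 0 0.8 0",
)

```text
t: 3.5
tcp_pos: [0.5236, 0.0802, 0.1704]
orientation: [0.658, 0.753, -0.001, 0.0]
contact_force: [-0.5, -0.2, 1.1]
opening: 0.001
gripper_force: 0.0
```

Call:
arm_command(
  motion="0 0 0.45 0; 0 0 0.5 0; 0 0 0.6 0; 0 0 0.7 0; 0 0 0.8 0; 0 0 0.8 0",
)

```text
t: 4.1
tcp_pos: [0.5229, 0.0828, 0.0897]
orientation: [0.656, 0.754, -0.0, -0.0]
contact_force: [0.7, 0.1, 0.0]
opening: -0.0
gripper_force: 0.0
```

Call:
arm_command(
  motion="0 0 0.1 0; 0 0 0.2 0; 0.1 0 0.2 0; 0.15 0 0.2 0; 0.2 0 0.2 0; 0.25 0 0.2 0; 0.25 0 0.2 0",
)

```text
t: 4.8
tcp_pos: [0.5197, 0.107, 0.0704]
orientation: [0.656, 0.755, -0.001, 0.001]
contact_force: [0.5, -3.5, -0.1]
opening: 0.004
gripper_force: 1.9
```

Run:
```python
from h import *
p,d=robot.get_image("side");cv2.imwrite("pics/s1.png",cv2.resize(p[200:380,140:340,::-1],None,fx=3.3,fy=3.3))
```

```text
(no output)
```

View pics/s1.png

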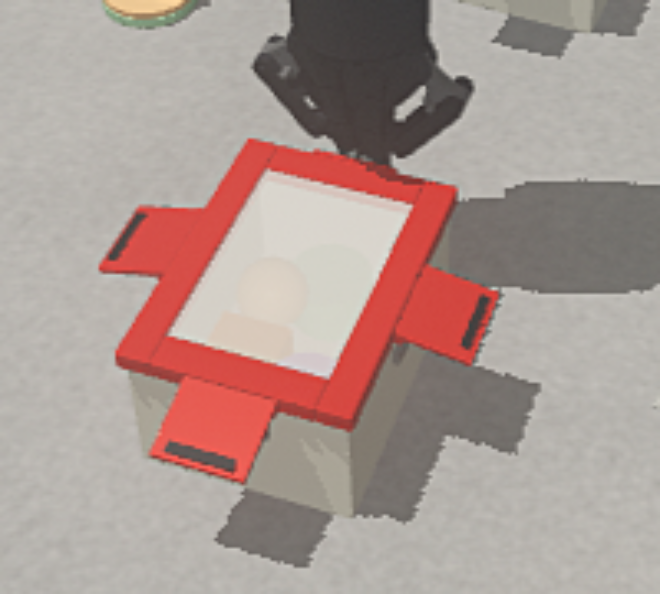

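The picture shows the right clip folded down under the closed fingers, at about (365,160) in the crop. I'll press it firmly onto its stop.

Call:
arm_command(
  motion="0.03 0 0 0; 0.05 0 0 0; 0.05 0 0 0",
)

```text
t: 5.15
tcp_pos: [0.5197, 0.1072, 0.0705]
orientation: [0.658, 0.753, -0.003, 0.002]
contact_force: [-0.2, -14.0, 3.1]
opening: -0.001
gripper_force: 6.7
```

Call:
arm_command(
  motion="-0.3 0 0 0; -0.3 0 -0.5 0; -0.3 0 -1 0; -0.3 0 -1 0",
)

```text
t: 5.55
tcp_pos: [0.5275, 0.0855, 0.1774]
orientation: [0.656, 0.755, 0.005, 0.004]
contact_force: [0.8, 0.3, 1.1]
opening: -0.005
gripper_force: 0.0
```

Call:
arm_command(
  motion="1 0 0 0; 1 0 0 0; 1 0 0 0",
)

```text
t: 5.85
tcp_pos: [0.5064, 0.1921, 0.1714]
orientation: [0.652, 0.759, 0.003, -0.002]
contact_force: [-0.7, -0.2, 0.0]
opening: 0.0
gripper_force: 0.0
```

Call:
arm_command(
  motion="1 0 0 0; 1 0 0 0; 1 0 0 0",
)

```text
t: 6.15
tcp_pos: [0.491, 0.2912, 0.1712]
orientation: [0.651, 0.759, 0.003, -0.003]
contact_force: [-0.4, 0.9, 0.6]
opening: 0.003
gripper_force: 0.0
```

Call:
arm_command(
  motion="0.5 0 0 0; 0.5 0 0 0; 0.5 0 0 0",
)

```text
t: 6.45
tcp_pos: [0.4867, 0.3332, 0.1703]
orientation: [0.654, 0.756, 0.0, -0.001]
contact_force: [0.2, -1.0, 0.1]
opening: -0.002
gripper_force: 0.0
```

Call:
arm_command(
  motion="0 0 0.45 0; 0 0 0.55 0; 0 0 0.65 0; 0 0 0.75 0; 0 0 0.85 0; 0 0 0.95 0; 0 0 1 0; 0 0 1 0",
)

```text
t: 7.25
tcp_pos: [0.488, 0.3305, 0.0695]
orientation: [0.656, 0.755, -0.0, -0.0]
contact_force: [0.3, -0.1, -0.2]
opening: -0.002
gripper_force: 0.0
```

Call:
arm_command(
  motion="-0.1 0 0 0; -0.15 0 0 0; -0.2 0 0 0; -0.25 0 0 0; -0.25 0 0 0; -0.3 0 0 0; -0.3 0 0 0; -0.3 0 0 0",
)

```text
t: 8.05
tcp_pos: [0.4918, 0.307, 0.0708]
orientation: [0.655, 0.756, 0.005, -0.003]
contact_force: [3.2, 15.2, -9.5]
opening: 0.004
gripper_force: 7.1
```

Left clip is on its stop (15 N). Next is the near clip, with a quarter turn on the way.

Call:
arm_command(
  motion="0.3 0 0 0; 0.3 0 -0.5 0; 0.3 0 -1 0; 0.3 0 -1 0",
)

```text
t: 8.45
tcp_pos: [0.4915, 0.3333, 0.1774]
orientation: [0.656, 0.755, 0.005, 0.002]
contact_force: [0.6, 0.5, 0.4]
opening: 0.0
gripper_force: 0.0
```

Call:
arm_command(
  motion="-1 -1 0 0.25; -1 -1 0 0.25; -1 -1 0 0.25; -1 -1 0 0.25; -1 -1 0 0.25; -1 -1 0 0.25; -1 -1 0 0.25",
)

```text
t: 9.15
tcp_pos: [0.4033, 0.2167, 0.1703]
orientation: [0.895, 0.446, -0.0, 0.001]
contact_force: [-0.5, -0.2, -0.4]
opening: -0.004
gripper_force: 0.0
```

Call:
arm_command(
  motion="0 0 0 0.25; 0 0 0 0.25; 0 0 0 0.25; 0 0 0 0.25; 0 0 0 0.25; 0 0 0 0.25; 0 0 0 0.25",
)

```text
t: 9.85
tcp_pos: [0.4032, 0.2174, 0.1701]
orientation: [0.998, 0.07, -0.0, 0.0]
contact_force: [0.1, -0.0, 0.3]
opening: -0.001
gripper_force: 0.0
```

Call:
arm_command(
  motion="-0.05 0.25 0 0; -0.05 0.25 0 0; -0.05 0.25 0 0",
)

```text
t: 10.15
tcp_pos: [0.4019, 0.1919, 0.1703]
orientation: [0.998, 0.069, 0.0, 0.0]
contact_force: [0.7, 0.9, 0.7]
opening: -0.004
gripper_force: 0.0
```

Call:
arm_command(
  motion="0 0 0.45 0; 0 0 0.55 0; 0 0 0.65 0; 0 0 0.75 0; 0 0 0.85 0; 0 0 0.95 0; 0 0 1 0; 0 0 1 0",
)

```text
t: 10.95
tcp_pos: [0.4012, 0.1921, 0.0695]
orientation: [0.998, 0.07, -0.001, 0.0]
contact_force: [-0.5, -0.3, -0.1]
opening: -0.0
gripper_force: 0.0
```

Call:
arm_command(
  motion="0.1 0 0 0; 0.15 0 0 0; 0.2 0 0 0; 0.25 0 0 0; 0.25 0 0 0; 0.3 0 0 0; 0.3 0 0 0; 0.3 0 0 0",
)

```text
t: 11.75
tcp_pos: [0.4266, 0.1957, 0.0694]
orientation: [0.998, 0.07, -0.005, 0.002]
contact_force: [-15.9, -3.8, 10.6]
opening: 0.0
gripper_force: 8.0
```

Call:
arm_command(
  motion="-0.3 0 0 0; -0.3 0 -0.5 0; -0.3 0 -1 0; -0.3 0 -1 0",
)

```text
t: 12.15
tcp_pos: [0.4065, 0.1943, 0.1768]
orientation: [0.998, 0.069, 0.007, -0.0]
contact_force: [-0.2, -0.2, -0.1]
opening: 0.003
gripper_force: 0.0
```

Call:
arm_command(
  motion="1 0 0 0; 1 0 0 0; 1 0 0 0",
)

```text
t: 12.45
tcp_pos: [0.5066, 0.205, 0.1672]
orientation: [0.998, 0.067, -0.001, -0.003]
contact_force: [0.4, 0.2, -0.5]
opening: 0.002
gripper_force: 0.0
```

Call:
arm_command(
  motion="1 0 0 0; 1 0 0 0; 1 0 0 0",
)

```text
t: 12.75
tcp_pos: [0.6054, 0.2186, 0.1668]
orientation: [0.998, 0.067, -0.001, -0.002]
contact_force: [-0.2, -1.3, -0.4]
opening: 0.001
gripper_force: 0.0
```

Call:
arm_command(
  motion="0.1 0 0 0; 0.1 0 0 0; 0.1 0 0 0",
)

```text
t: 13.05
tcp_pos: [0.6093, 0.2218, 0.1711]
orientation: [0.998, 0.07, 0.001, 0.0]
contact_force: [-0.4, 0.1, -0.5]
opening: -0.001
gripper_force: 0.0
```

Call:
arm_command(
  motion="0 0 0.45 0; 0 0 0.55 0; 0 0 0.65 0; 0 0 0.75 0; 0 0 0.85 0; 0 0 0.95 0; 0 0 1 0; 0 0 1 0",
)

```text
t: 13.85
tcp_pos: [0.6095, 0.2212, 0.0694]
orientation: [0.998, 0.069, -0.0, 0.0]
contact_force: [-1.1, 1.2, -0.3]
opening: -0.001
gripper_force: 0.0
```

Call:
arm_command(
  motion="-0.1 0 0 0; -0.15 0 0 0; -0.2 0 0 0; -0.25 0 0 0; -0.25 0 0 0; -0.3 0 0 0; -0.3 0 0 0; -0.3 0 0 0",
)

```text
t: 14.65
tcp_pos: [0.5868, 0.2181, 0.0716]
orientation: [0.998, 0.069, 0.008, -0.002]
contact_force: [19.7, 6.7, -12.6]
opening: -0.003
gripper_force: 9.9
```

Call:
arm_command(
  motion="0.3 0 0 0; 0.3 0 -0.5 0; 0.3 0 -1 0; 0.3 0 -1 0",
)

```text
t: 15.05
tcp_pos: [0.6126, 0.2241, 0.1777]
orientation: [0.998, 0.07, 0.005, -0.002]
contact_force: [0.6, 0.2, 0.3]
opening: 0.003
gripper_force: 0.0
```

Call:
arm_command(
  motion="0.3 -1 -1 0; 0.3 -1 -1 0; 0.3 -1 -1 0; 0.3 -1 -1 0; 0.3 -1 -1 0",
)

```text
t: 15.55
tcp_pos: [0.6246, 0.3259, 0.2707]
orientation: [0.997, 0.071, 0.0, -0.0]
contact_force: [-0.2, -0.5, -0.2]
opening: -0.001
gripper_force: 0.0
```

Run:
```python
from h import *
a,d=robot.get_image("top");b,_=robot.get_image("side")
print(clips("top",a,d,np.array([.507,.2075]),np.radians(7.9)))
A=cv2.resize(a[70:300,100:320,::-1],(400,418));B=cv2.resize(b[140:380,140:360,::-1],(383,418))
cv2.imwrite("pics/end.png",np.hstack([A,B]))
```

```text
{'near': (0,), 'far': (0,), 'left': (0,), 'right': (0,)}
```

View pics/end.png

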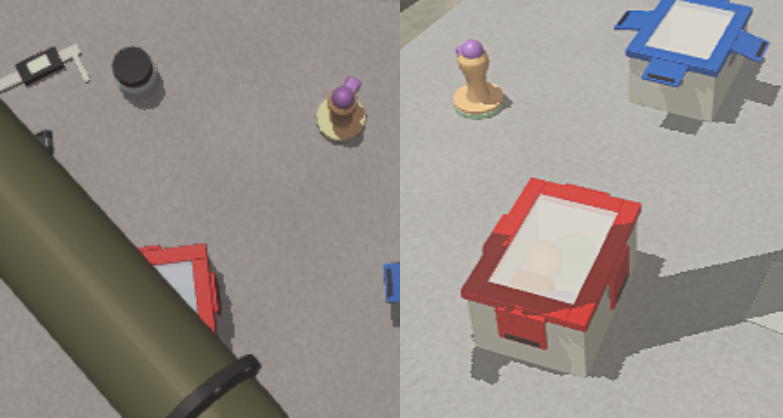

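In the side view all four clips lie flat: left (522,328), near (620,280), far (493,235) and right (572,188). The duck is standing at (475,80) and the blue box is untouched. The gripper is clear of everything, so I'm handing it in.

```bash
python3 -c "
from bench import robot
print(robot.job_done())"
```

```text
the job is handed in; nothing more can be done
None
```

I pushed all four red-box clips down onto their end stops, left the duck standing and the blue box untouched, and handed the job in at about 16 s; no verdict came back.

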